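# Scan the order tag on the cup shuttle

## Robot

A 6-joint arm with a two-finger parallel gripper is mounted at the origin on the work surface. World frame = base frame: x ahead of the robot, y to its left, z up, the work surface at z = 0. Lengths are in m, angles in rad, forces in N, time in s.
With the tool pointing down it reaches from about 0.375 to 0.9 m from the base axis. Payload 3.1 kg.
Tool frame: the origin (TCP) lies midway between the tips of the shut fingers; the grasp point (between the pads) lies 19 mm behind it; z points along the fingers, y is the line along which they close (so a half turn about z gives the same grasp; the last joint's range is limited). The gripper opens to 87 mm and grips with 3 to 60 N. Pads are 19 mm wide; open, the fingers measure 117 mm over their backs; the gripper's body (75 mm by 190 mm) begins 51 mm behind the grasp point.
Start: joints at [-1.347, 0.527, 1.433, -0, 1.181, -0.178], TCP at [0.245, -0.575, 0.223] pointing down, gripper open.
Joint ranges: [-3.08, 3.08], [-0.75, 2.2], [0.22, 2.44], [-1.43, 4.57], [0, 2.65], [-2.85, 2.85]. Speed limits (rad/s): [2.79, 2.79, 3.14, 3.14, 3.14, 3.14].

## Interface

Orientations are given as a unit quaternion [x, y, z, w].
In Python, from rig import robot gives the robot as it stands. The module is installed in compiled form; this text tells all that it offers.
- The arm moves only by the tool play_rows, never from a script. Its arguments are lists of equal length, an entry for each row: "gripper": the closure, from -1 (fully open) to 1 (shut); "delta_pos": the shift along the tool's x, y, z in cm, a list of three; "turn": the turn, a rotation vector about the tool's x, y, z in rad, a list of three. A call has 1 to 12 rows; each row is the pose to reach, as a shift and turn from the pose commanded when the call began, along the tool's axes at that moment; what a row does not reach only later rows make up. A row lasts 1/8 s, in which the tool goes at most 62.5 mm and 10.7 degrees, less where a joint would pass 70% of its speed; a pose out of reach is approached as far as the arm can. A call with a gripper value outside its range is refused whole. The fingers move at their own pace and stop on an object; "squeeze" is the grip in N (left out, the last holds). Time passes only in rows, so rows that repeat a pose let the fingers close. It gives the time, the measured TCP pose, the force, the opening and the grip force at its end, in the units of the state.
- robot.get_obs(): the state, without advancing time (a new reading comes with each control period).
- robot.camera(name): name is "scene" or "top" or "wrist"; returns a dict with "color" (384x512x3 uint8, red, green, blue), "vfov" (degrees; the focal length in pixels is half the picture's height over the tangent of half this angle, whatever the lens; pixels are square), "cx", "cy" (the principal point, pixels), "R" (3x3) and "t" (3): a world point X has camera coordinates R X + t. Camera axes: x right, y down, z forward; pixel columns grow to the right and rows downward; lengths in m; the calibration is good to about 2 mm. A picture is of the moment at which its call begins. There is no depth.
- robot.hand_in(): hands the job in; it is judged then, once.
The state is a dict: "time": time; "q": joint angles; "joint_velocities": joint speeds; "joint_torque": joint torques, N m; "position": TCP position; "tool_rot": TCP orientation; "ft_force": force on the tool from outside, world axes, zero at the start; "moment": the same for the moment, N m; "grip_width": finger opening in m; "grip_force": force on a finger pad.
Only numpy, scipy, OpenCV 4.12 (cv2) and the standard library are available. Lean on these libraries where they do the work, as an engineer would, in place of code of your own. Each camera call takes 0.05 s, during which the arm holds its last target. There are 200 camera calls.

## Task

Slide the cup shuttle along its rail until it is right up against the red end stop. Then draw the hand-held code reader up out of its dock, turn it, and finish while still holding it raised in the gripper, its red window facing the black-and-white code on the shuttle's sloping tag squarely, pointed at the middle of the code from about 8 cm away. Leave the cup stack, the tape roll, the carton and the screwdriver where they are.

Things in the scene. Friction and masses are not known exactly. Their poses are not given: they have to be found in the camera images.
- rail: Fixed aluminium slide rail on the table, 100 x 450 mm, 42 mm high at its end blocks. Origin: centre of its underside on the table. Its y axis runs along the rail; the red end stop is the block at its -y end, a black block closes the +y end. Placed with varying position and yaw.
- shuttle (a joint): Position of the cup shuttle along the rail in m: 0 = against the black block (+y end), 0.18 = against the red stop (-y end); grows as it moves along the rail's -y. Starts between 0 and 0.07. Friction about 2.5 N; stays where it is left. The shuttle is a white plate 110 (x) x 200 (y) x 14 mm, underside 28 mm above the table, with a cup, a code tag and a blue grip post on it.
- cup_lid (a point): Centre of the black lid's top on the brown paper cup that is fixed in the shuttle, 82 mm across, 142 mm above the table; moves with the shuttle.
- post_top (a point): Centre of the top of the shuttle's blue grip post, 118 mm above the table: an upright round post 22 mm in diameter in its upper 50 mm (14 mm below that), for gripping from above; it moves with the shuttle. It stands 80 mm from the cup's axis towards the rail's -y (the red stop's side).
- code_tag (a point): White sloping tag 60 x 50 x 4 mm fixed to the shuttle on the side of the cup away from the red stop, with a black square code 35 x 35 mm in its middle. Origin: centre of its printed face, 76 mm above the table. Its z axis is the face's outward normal: 45 degrees up, towards the rail's +y (away from the red stop); its x axis is the rail's x. It lies 148 mm from the post axis along the rail's +y.
- dock: Fixed black reader dock, 85 x 85 x 60 mm block on a 100 x 100 mm foot; origin at the centre of its underside on the table. A rectangular socket 50 mm deep opens in its top (35 mm along its x by 29 mm along its y, floor 10 mm above the table). Either on the robot's left or right, with varying yaw.
- reader: Hand-held code reader, a bar 160 mm long, 100 to 170 g: grey head 32 x 26 mm for the lowest 45 mm, then a white handle 28 (x) x 22 mm (y), orange trigger on -x. Origin: centre of the red window in the head's end; z runs up to the tail, so it looks along -z. Starts upright in the dock, in line with its axes, window 10 mm and tail 170 mm above the table; clears the socket 50 mm higher.
- cup_stack: Loose upright stack of brown paper cups, 80 mm across, 145 mm tall; origin at the centre of its underside. Bystander.
- tape_roll: Loose yellow tape roll lying flat, 90 mm across, 24 mm high; origin at the centre of its underside. Bystander.
- carton: Loose green-white drink carton lying on the left, 70 x 230 x 70 mm, long along its y; origin under its main part. Bystander.
- screwdriver: Loose screwdriver with a red handle lying on the right; origin under its middle, shaft along its x. Bystander.
Mind the look-alikes: they are no part of the job. What is meant by the reader is not pink or yellow, and is the larger of those in its own colour.

How it is judged:
By the outcome, as a careful person would: the job done as asked, in the order asked, and still so for the second after the job is handed in, while the arm keeps its last pose, push and grip.
It also fails if it takes over 51 s, if anything falls off the work surface, if the arm or the gripper's body presses on something with over 40 N, if the wrist force passes 120 N, or if a joint passes its speed limit or range.

## Working session

There is one attempt and no reset: what is moved stays moved. The work goes in short steps, Python scripts to look and compute and a tool call to move; the robot and the scene stay as the last step left them, time stands still between calls to the robot, and variables do not carry over. Pictures are saved under pics/ and viewed, at most 11 in all, crops included, and the job is handed in when it is done.

Besides the shell and the picture viewer there is one more tool, called after "Call:" by a JSON object that holds its "api" and its "payload". play_rows: Moves the arm, as the interface text tells. Its arguments: {"type":"object","properties":{"gripper":{"type":"array","items":{"type":"number"}},"delta_pos":{"type":"array","items":{"type":"array","items":{"type":"number"}}},"turn":{"type":"array","items":{"type":"array","items":{"type":"number"}}},"squeeze":{"type":"number"}},"required":["gripper","delta_pos","turn"]}

```bash
mkdir -p pics; cat > h.py <<'E'
import numpy as np, cv2
from scipy.spatial.transform import Rotation as Rot
from rig import robot
def cap(n,f):
    c=robot.camera(n); cv2.imwrite('pics/'+f+'.png',cv2.cvtColor(c['color'],cv2.COLOR_RGB2BGR))
    np.savez('pics/'+f+'.npz',**{k:np.array(v) for k,v in c.items()}); return c
def load(f): return dict(np.load('pics/'+f+'.npz'))
def foc(c): return c['color'].shape[0]/2/np.tan(np.radians(float(c['vfov']))/2)
def ray(c,u,v):
    d=np.array([(u-c['cx'])/foc(c),(v-c['cy'])/foc(c),1.]); R=np.array(c['R']);o=-R.T@c['t']
    d=R.T@d; return o,d/np.linalg.norm(d)
def atz(c,u,v,z):
    o,d=ray(c,u,v); return o+d*(z-o[2])/d[2]
def proj(c,X):
    p=np.array(c['R'])@np.array(X)+c['t']; return np.array([c['cx']+foc(c)*p[0]/p[2],c['cy']+foc(c)*p[1]/p[2]])
def tri(*cuv):
    A=np.zeros((3,3));b=np.zeros(3)
    for c,u,v in cuv:
        o,d=ray(c,u,v);P=np.eye(3)-np.outer(d,d);A+=P;b+=P@o
    X=np.linalg.solve(A,b); return X,[np.round(proj(c,X)-[u,v],1) for c,u,v in cuv]
E
python3 - <<'E'
from h import *
for n in('scene','top','wrist'):
    c=cap(n,n+'0'); print(n,c['vfov'],c['cx'],c['cy'],np.round(-np.array(c['R']).T@c['t'],3))
a=[cv2.imread(f'pics/{n}0.png') for n in('scene','top')]
for n,i in zip(('scene','top'),a): cv2.imwrite(f'pics/{n}0b.png',cv2.resize(i,(800,600),interpolation=cv2.INTER_CUBIC))
print(robot.get_obs())
E
```

```text
scene 44.019315595822334 256.3010086410236 196.83181051817456 [1.159 0.747 0.832]
top 42.2985108013354 240.71827960782477 185.65488478548983 [ 0.212 -0.012  1.54 ]
wrist 67.26436415116697 257.7677135504326 191.2404911517065 [ 0.319 -0.544  0.383]
{'time': 0.15, 'q': array([-1.34651384e+00,  5.28288361e-01,  1.43358373e+00, -3.52924204e-05,
        1.18138365e+00, -1.78527839e-01]), 'joint_velocities': array([ 9.68713922e-05, -1.48447262e-03, -4.97261020e-03,  1.70012928e-03,
       -1.13196878e-03,  3.51210318e-04]), 'joint_torque': array([ 8.13612132e-04, -4.40430379e+01, -1.76842153e+01,  6.34286483e-02,
        5.52643009e-02, -1.05812169e-04]), 'position': array([ 0.24488147, -0.57443425,  0.22178218]), 'tool_rot': array([ 9.79784766e-01,  2.00052797e-01, -3.53371589e-05, -8.30956828e-04]), 'ft_force': array([-0.73758892,  0.47678852,  0.35779102]), 'moment': array([-0.01916049, -0.03343432, -0.01532141]), 'grip_force': 0.0, 'grip_width': 0.08708302498466738}
```

View pics/scene0b.png

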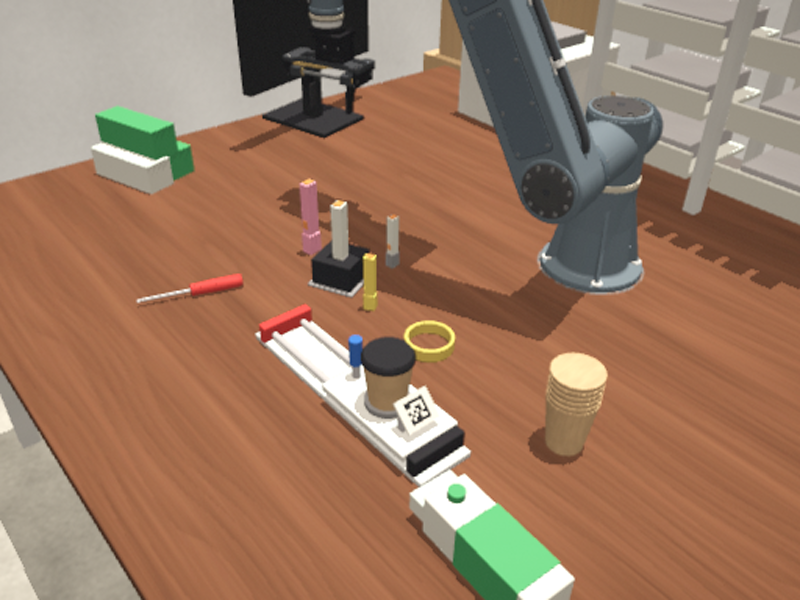

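View pics/top0b.png

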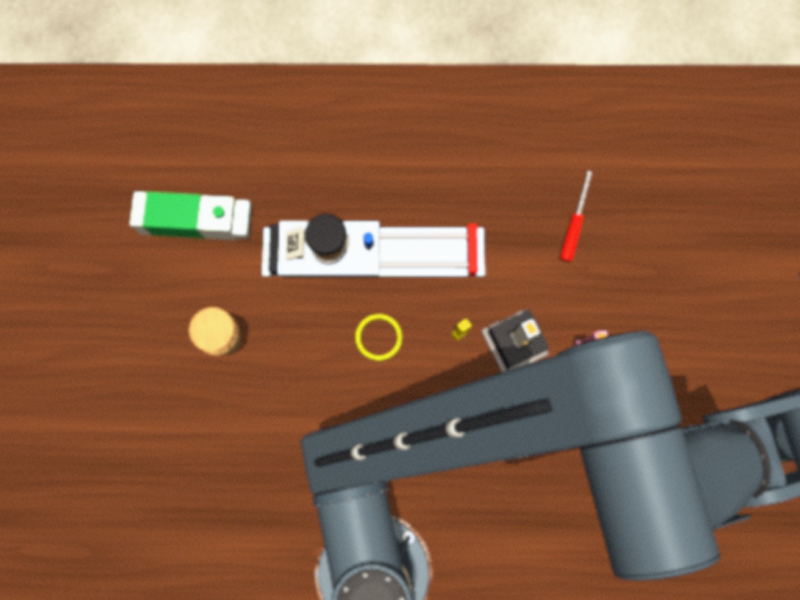

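The scene view shows the white reader in the black dock (tail at about (340,203), dock at (340,268) in the 800x600 view), pink, yellow and small grey look-alikes around it. The shuttle is near the black block, with its blue post at (356,338), lid at (388,352) and tag at (417,410). In the top view the post is at (369,239), the reader tail at (530,328), the red stop at (473,248) and the dock at (516,340).

```bash
cat > m.py <<'E'
from h import *
def comp(f,lo,hi,box):  # HSV blob in box (display px /1.5625 coordinates)
    im=cv2.imread(f'pics/{f}.png');h=cv2.cvtColor(im,cv2.COLOR_BGR2HSV)
    m=cv2.inRange(h,lo,hi);k=np.zeros_like(m);x0,y0,x1,y1=[int(b/1.5625) for b in box];k[y0:y1,x0:x1]=255
    return m&k
def rect(m):
    p=cv2.findNonZero(m); return cv2.minAreaRect(p), m.astype(bool).sum(), cv2.boundingRect(p)
E
python3 - <<'E'
from m import *
np.set_printoptions(precision=4,suppress=True)
S,T=load('scene0'),load('top0')
B=((100,120,60),(130,255,255)); K=((0,0,0),(180,255,45)); R=((0,180,120),(6,255,255))
for n,a in dict(postT=('top0',*B,(355,225,385,255)),postS=('scene0',*B,(340,325,372,370)),lidT=('top0',*K,(295,205,350,262)),lidS=('scene0',*K,(355,335,420,372)),
  stopT=('top0',*R,(455,215,490,285)),dockT=('top0',(0,0,0),(180,110,75),(475,300,555,375))).items():
    m=comp(*a); print(n,rect(m))
d=1.5625
for n,s,t in (('post',(356,338),(369,239)),('lid',(388,352),(326,234)),('tail',(340,203),(530,328))):
    print(n,*tri((S,s[0]/d,s[1]/d),(T,t[0]/d,t[1]/d)))
im=cv2.imread('pics/top0.png')
a=cv2.resize(im[180:245,280:365],None,fx=8,fy=8,interpolation=cv2.INTER_CUBIC)
b=cv2.resize(cv2.imread('pics/scene0.png')[120:190,190:260],None,fx=7,fy=7,interpolation=cv2.INTER_CUBIC)
c=cv2.resize(im[135:182,165:312],None,fx=5,fy=5,interpolation=cv2.INTER_CUBIC)
W=np.zeros((600,800,3),np.uint8)
W[:300,:392]=cv2.resize(a,(392,300));W[:300,450:750]=cv2.resize(b,(300,300));W[320:555,:735]=c
cv2.imwrite('pics/mix.png',W)
E
```

```text
postT (((235.0, 153.0), (8.0, 4.0), 90.0), np.int64(36), (233, 149, 5, 9))
postS (((227.0, 224.5), (19.0, 8.0), 90.0), np.int64(138), (223, 215, 9, 20))
lidT (((211.25001525878906, 160.74998474121094), (1.5811386108398438, 12.649109840393066), 71.56504821777344), np.int64(12), (205, 158, 13, 5))
lidS (((246.94615173339844, 233.56922912597656), (33.24154281616211, 9.205349922180176), 6.911227226257324), np.int64(48), (231, 227, 34, 11))
stopT (((302.0, 159.0), (34.0, 6.0), 90.0), np.int64(125), (299, 142, 7, 35))
dockT (((330.5163879394531, 221.81967163085938), (29.087995529174805, 36.13095474243164), 76.75948333740234), np.int64(327), (313, 207, 39, 33))
post [0.6194 0.0096 0.1147] [array([0.4, 0.1]), array([ 0.2, -0.2])]
lid [0.6215 0.0904 0.139 ] [array([0.2, 0. ]), array([ 0.1, -0.1])]
tail [ 0.4387 -0.279   0.1725] [array([-0.1, -0. ]), array([-0.1,  0.1])]
```

View pics/mix.png

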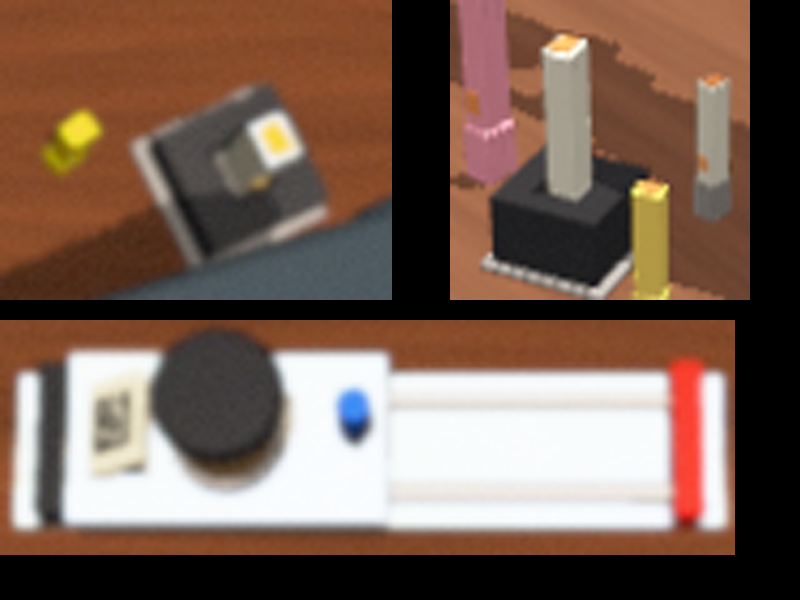

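The crop shows the dock and reader turned about 25° in the top view, with the orange trigger facing the robot (reader -x). The rail is almost exactly along world y, and the shuttle is close to the black block. Triangulated heights (0.115, 0.139, 0.173) match the text. I'll hover over the dock and then the rail for wrist views.

Call:
{"api": "play_rows", "payload": {"gripper": [-1,-1,-1,-1,-1,-1,-1,-1,-1], "delta_pos": [[0,0,-5],[5,-3,-8],[10,-6.5,-8],[15,-10,-8],[20,-13,-8],[25,-16.5,-8],[29.4,-19.5,-8],[29.4,-19.5,-8],[29.4,-19.5,-8]], "turn": [[0,0,0],[0,0,0],[0,0,-0.03],[0,0,-0.03],[0,0,-0.03],[0,0,-0.03],[0,0,-0.03],[0,0,-0.03],[0,0,-0.03]]}}

```text
time: 1.27
position: [0.4389, -0.2806, 0.3025]
tool_rot: [0.977, 0.215, -0.0, 0.0]
ft_force: [-0.2, -0.4, 0.4]
grip_width: 0.0869
grip_force: 0.0
```

```bash
python3 - <<'E'
from h import *
np.set_printoptions(precision=4,suppress=True)
c=cap('wrist','w1'); T=cap('top','top1'); cap('scene','scene1')
o=robot.get_obs(); print(o['position'],Rot.from_quat(o['tool_rot']).as_matrix(),o['q'])
print(-np.array(c['R']).T@c['t'],np.array(c['R']))
print(proj(c,[.4387,-.279,.17]),proj(c,[.4387,-.279,.06]))
w=cv2.resize(cv2.imread('pics/w1.png'),(512,384));
t=cv2.resize(cv2.imread('pics/top1.png')[185:245,300:365],(260,240),interpolation=cv2.INTER_CUBIC)
W=np.zeros((384,790,3),np.uint8);W[:,:512]=w;W[:240,520:780]=t;cv2.imwrite('pics/mix1.png',W)
E
```

```text
[ 0.4384 -0.2816  0.3024] [[ 0.9087  0.4175 -0.0003]
 [ 0.4175 -0.9087 -0.0002]
 [-0.0003  0.     -1.    ]] [-0.7854  0.2958  1.5869 -0.0003  1.259   0.3548]
[ 0.5123 -0.2478  0.4638] [[ 0.4195 -0.9078 -0.001 ]
 [-0.8675 -0.4012  0.2942]
 [-0.2675 -0.1226 -0.9557]]
[255.6006 181.645 ] [256.2324 161.2934]
```

View pics/mix1.png

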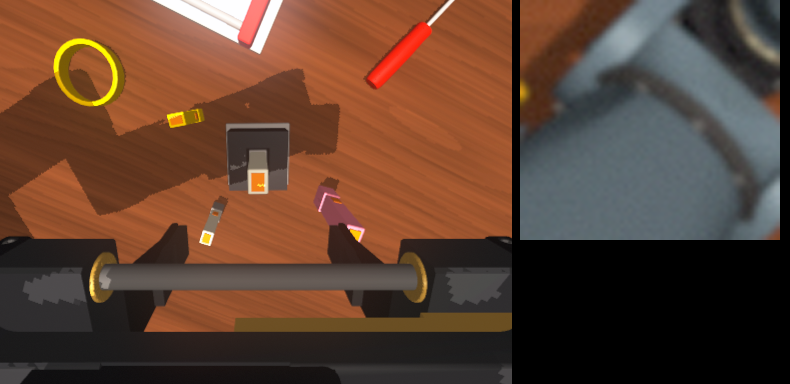

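The wrist view shows the reader tail at (258,182) with the dock square to the picture (sides at columns 227 and 289). The grey look-alike's top is at (206,240), the pink one's at (355,233) and the yellow one's at (175,120). The dock yaw matches the tool yaw of 24.7°.

```bash
python3 - <<'E'
from m import *
np.set_printoptions(precision=4,suppress=True)
S,T,w=load('scene0'),load('top0'),load('w1'); d=1.5625
o=robot.get_obs(); Rt=Rot.from_quat(o['tool_rot']).as_matrix()
for n,s,t in (('tail',(340,203),(258,182)),('pink',(309,182),(355,233)),('grey',(392,217),(206,240)),('yel',(370,255),(172,121))):
    X,e=tri((S,s[0]/d,s[1]/d),(w,*t)); print(n,X,e,'in tool dirs rel. TCP',Rt.T@(X-o['position']))
im=cv2.imread('pics/w1.png');hsv=cv2.cvtColor(im,cv2.COLOR_BGR2HSV)
box=np.zeros(im.shape[:2],np.uint8);box[165:200,240:275]=255
m=((hsv[...,2]>170).astype(np.uint8)*255)&box; r=cv2.minAreaRect(cv2.findNonZero(m)); print('tailrect',r,atz(w,*r[0],.17))
dk=np.zeros(im.shape[:2],np.uint8);dk[115:200,220:297]=255
h=hsv; m=((h[...,1]<70).astype(np.uint8)*255)&dk
r=cv2.minAreaRect(cv2.findNonZero(m)); print('dock',r)
for row in (130,140,150,160,170):
    g=np.where(m[row]>0)[0]; print(row,g.min(),g.max(),end=' ')
for row in (130,170):
    g=np.where(m[row]>0)[0]
g=[np.where(m[r_]>0)[0].min() for r_ in range(130,185)]; p=np.polyfit(range(130,185),g,1)
for z in(.005,.06):
    a=atz(w,np.polyval(p,130),130,z);b=atz(w,np.polyval(p,184),184,z); print('\nleft yaw',np.degrees(np.arctan2(*(a-b)[1::-1])))
g=[np.where(m[r_]>0)[0].max() for r_ in range(130,185)]; p=np.polyfit(range(130,185),g,1)
for z in(.005,.06):
    a=atz(w,np.polyval(p,130),130,z);b=atz(w,np.polyval(p,184),184,z); print('right yaw',np.degrees(np.arctan2(*(a-b)[1::-1])))
# rail corner lines from top0: white rail lower edge
X=[atz(T,u/d,v/d,.015) for u,v in((262,276),(484,276))];print('rail low edge dir',X[0]-X[1],np.degrees(np.arctan2((X[0]-X[1])[1],(X[0]-X[1])[0])))
# white-row edge fit
t=cv2.imread('pics/top0.png');hs=cv2.cvtColor(t,cv2.COLOR_BGR2HSV);ws=((hs[...,1]<60)&(hs[...,2]>150))
us=list(range(174,206))+list(range(246,296)); vs=[]
for u in us:
    q=np.where(ws[140:190,u])[0]; vs.append(140+q.max())
p=np.polyfit(us,vs,1);a=atz(T,174,np.polyval(p,174),.015);b=atz(T,300,np.polyval(p,300),.015);print('fit rail yaw',np.degrees(np.arctan2((a-b)[1],(a-b)[0]))-90,a,b)
E
```

```text
tail [ 0.4387 -0.2807  0.1714] [array([-0.4,  0.1]), array([-1. ,  0.7])] in tool dirs rel. TCP [ 0.0006 -0.0008  0.131 ]
pink [ 0.4269 -0.4058  0.1635] [array([-1., -0.]), array([-2.7,  1.2])] in tool dirs rel. TCP [-0.0622  0.108   0.1389]
grey [ 0.325  -0.2592  0.1132] [array([ 0.6, -0.3]), array([ 1.1, -1.1])] in tool dirs rel. TCP [-0.0936 -0.0677  0.1892]
yel [ 0.4531 -0.1664  0.1182] [array([ 0.6, -0.2]), array([ 1.3, -1. ])] in tool dirs rel. TCP [ 0.0614 -0.0986  0.1842]
tailrect ((257.5, 181.0), (24.0, 19.0), 90.0) [ 0.4402 -0.2805  0.17  ]
dock ((257.0, 158.0), (61.99999237060547, 69.99998474121094), 0.0)
130 226 288 140 226 288 150 227 288 160 227 287 170 232 287 
left yaw 27.28731883214213

left yaw 27.287318832142116
right yaw 24.925552533160015
right yaw 24.925552533159955
rail low edge dir [-0.0024  0.4485  0.    ] 90.30864178363592Traceback (most recent call last):
  File "<stdin>", line 29, in <module>
    return umr_maximum(a, axis, None, out, keepdims, initial, where)
ValueError: zero-size array to reduction operation maximum which has no identity
```

Call:
{"api": "play_rows", "payload": {"gripper": [-1,-1,-1,-1,-1,-1,-1,-1,-1,-1], "delta_pos": [[4,-3,1],[9,-6,2],[14,-9,4],[19,-12,4],[24,-16,4],[28.7,-18.9,4],[28.7,-18.9,4],[28.7,-18.9,4],[28.7,-18.9,4],[28.7,-18.9,4]], "turn": [[0,0,-0.18],[0,0,-0.36],[0,0,-0.54],[0,0,-0.72],[0,0,-0.9],[0,0,-1.08],[0,0,-1.14],[0,0,-1.14],[0,0,-1.14],[0,0,-1.14]]}}

```text
time: 2.68
position: [0.6201, 0.0104, 0.2626]
tool_rot: [0.707, 0.707, -0.0, -0.0]
ft_force: [0.0, 0.7, 0.3]
grip_width: 0.087
grip_force: 0.0
```

```bash
python3 - <<'E'
from m import *
np.set_printoptions(precision=4,suppress=True)
c=cap('wrist','w2'); cap('scene','scene2'); cap('top','top2')
o=robot.get_obs(); print(o['position'],Rot.from_quat(o['tool_rot']).as_matrix(),o['q'],o['time'])
print(proj(c,[.6194,.0096,.1147]),proj(c,[.6215,.0904,.139]))
E
```

```text
[0.6202 0.0109 0.2627] [[-0.0006  1.      0.0001]
 [ 1.      0.0006  0.    ]
 [ 0.      0.0001 -1.    ]] [-0.1623  0.4802  1.3988  0.      1.2625 -0.1629] 2.825
[257.4589 178.9326] [259.5183 102.4907]
```

View pics/w2.png

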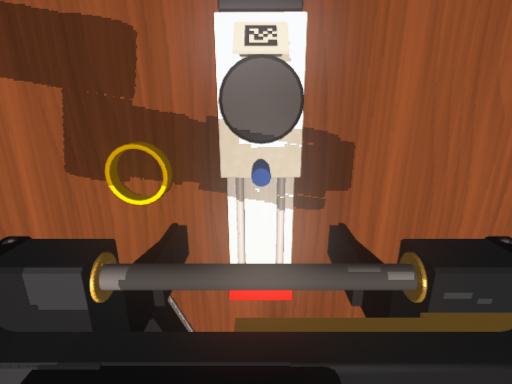

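The wrist view shows the post top at (261,177), the lid centre at (262,99), the code centre at (261,35) and the red stop at (261,295), all in line with the picture's vertical axis.

```bash
python3 - <<'E'
from m import *
np.set_printoptions(precision=4,suppress=True)
S,T,w=load('scene0'),load('top0'),load('w2'); d=1.5625
im=cv2.imread('pics/w2.png');h=cv2.cvtColor(im,cv2.COLOR_BGR2HSV)
def blob(mk,box):
    k=np.zeros(mk.shape,np.uint8);k[box[1]:box[3],box[0]:box[2]]=255;return (mk.astype(np.uint8)*255)&k
lid=blob(h[...,2]<70,(215,50,310,148)); l=cv2.minEnclosingCircle(max(cv2.findContours(lid,0,1)[0],key=cv2.contourArea)); print('lid',l)
p=rect(blob((h[...,0]>100)&(h[...,0]<130)&(h[...,1]>120),(245,155,280,190)));print('post',p)
L=atz(w,*l[0],.142);print('lid',L,tri((S,388/d,352/d),(w,*l[0]),(T,326/d,234/d)))
print('post',atz(w,261,176,.118),tri((S,356/d,338/d),(w,261,176),(T,369/d,239/d)))
print('code',atz(w,261,35.5,.076),tri((S,417/d,410/d),(w,261,35.5),(T,293/d,243/d)))
# edges of plate & stop
wh=(h[...,1]<60)&(h[...,2]>200)
for z,box,rows in((.042,None,range(20,100)),):
    L_=[np.where(wh[r,200:250])[0].min()+200 for r in rows];R_=[np.where(wh[r,270:320])[0].max()+270 for r in rows]
    for q in(L_,R_):
        f=np.polyfit(rows,q,1);a=atz(w,np.polyval(f,20),20,z);b=atz(w,np.polyval(f,100),100,z);v=a-b;print('plate edge',a,b,'yaw',np.degrees(np.arctan2(v[1],v[0]))-90)
print('stop edge y (z .042)',atz(w,261,291,.042),'plate -y edge',atz(w,261,177,.042),'blk',atz(w,261,10.5,.042),'plate +y',atz(w,261,13,.042))
a=cv2.inRange(h,(0,180,100),(6,255,255));r=rect(blob(a>0,(220,285,300,302)));print(r)
E
```

```text
lid ((261.4353332519531, 100.00543975830078), 42.559715270996094)
post (((261.0, 175.0), (12.0, 16.0), 90.0), np.int64(163), (253, 169, 17, 13))
lid [0.6233 0.0926 0.142 ] (array([0.6223, 0.0914, 0.1395]), [array([0.2, 0.2]), array([-1.1,  1.4]), array([-0.2, -0.4])])
post [0.6233 0.0138 0.118 ] (array([0.621 , 0.0111, 0.1149]), [array([0.2, 0.5]), array([-2.1,  1.7]), array([-0.3, -0.8])])
code [0.6234 0.1598 0.076 ] (array([0.6226, 0.1598, 0.0738]), [array([0.3, 0.1]), array([-0.7,  0.4]), array([ 0.1, -0.4])])Traceback (most recent call last):
  File "<stdin>", line 15, in <module>
    return umr_maximum(a, axis, None, out, keepdims, initial, where)
ValueError: zero-size array to reduction operation maximum which has no identity
```

Call:
{"api": "play_rows", "payload": {"gripper": [-1,-1,-1,-1,-1,-1,1,1,1,1,1,1], "delta_pos": [[0.1,0.2,4],[0.1,0.2,9],[0.1,0.2,13.5],[0.1,0.2,17],[0.1,0.2,18.1],[0.1,0.2,18.1],[0.1,0.2,18.1],[0.1,0.2,18.1],[0.1,0.2,18.1],[0.1,0.2,18.1],[0.1,0.2,18.1],[0.1,0.2,18.1]], "turn": [[0,0,0],[0,0,0],[0,0,0],[0,0,0],[0,0,0],[0,0,0],[0,0,0],[0,0,0],[0,0,0],[0,0,0],[0,0,0],[0,0,0]], "squeeze": 20}}

```text
time: 4.32
position: [0.6223, 0.0126, 0.0815]
tool_rot: [0.706, 0.708, -0.0, -0.0]
ft_force: [0.3, -0.8, 0.3]
grip_width: 0.0347
grip_force: 0.0
```

Call:
{"api": "play_rows", "payload": {"gripper": [1,1,1,1,1,1,1,1,1,1,1,1], "delta_pos": [[0,0,0],[0,0,0],[0,0,0],[0,0,0],[-0.5,0,0],[-2,0,0],[-4,0,0],[-6,0,0],[-8,0,0],[-10,0,0],[-12,0,0],[-12,0,0]], "turn": [[0,0,0],[0,0,0],[0,0,0],[0,0,0],[0,0,0],[0,0,0],[0,0,0],[0,0,0],[0,0,0],[0,0,0],[0,0,0],[0,0,0]]}}

```text
time: 5.82
position: [0.6238, -0.1095, 0.0816]
tool_rot: [0.707, 0.707, 0.0, 0.002]
ft_force: [5.7, -2.8, -4.9]
grip_width: 0.0213
grip_force: 20.0
```

Call:
{"api": "play_rows", "payload": {"gripper": [1,1,1,1,1,1], "delta_pos": [[-1,0.1,0],[-2,0.15,0],[-3,0.15,0],[-4,0.2,0],[-4.6,0.2,0],[-4.6,0.2,0]], "turn": [[0,0,0],[0,0,0],[0,0,0],[0,0,0],[0,0,0],[0,0,0]]}}

```text
time: 6.58
position: [0.6239, -0.1548, 0.0815]
tool_rot: [0.706, 0.708, -0.001, 0.0]
ft_force: [-1.2, -2.1, 0.9]
grip_width: 0.0217
grip_force: 20.0
```

```bash
python3 - <<'E'
from m import *
np.set_printoptions(precision=4,suppress=True)
c=cap('wrist','w3'); cap('scene','scene3'); o=robot.get_obs(); print(o['position'],o['ft_force'],o['q'],o['grip_width'])
s=cv2.resize(cv2.imread('pics/scene3.png')[180:300,140:300],(480,360),interpolation=cv2.INTER_CUBIC)
w=cv2.imread('pics/w3.png')[150:350,170:350]
W=np.zeros((400,780,3),np.uint8);W[:360,:480]=s;W[:322,490:780]=cv2.resize(w,(290,322),interpolation=cv2.INTER_CUBIC);cv2.imwrite('pics/mix3.png',W)
E
```

```text
[ 0.624  -0.1546  0.0815] [-1.1151 -2.7612 -0.2294] [-0.4154  0.725   1.4935 -0.0028  0.9235 -0.4161] 0.02128627105948159
```

View pics/mix3.png

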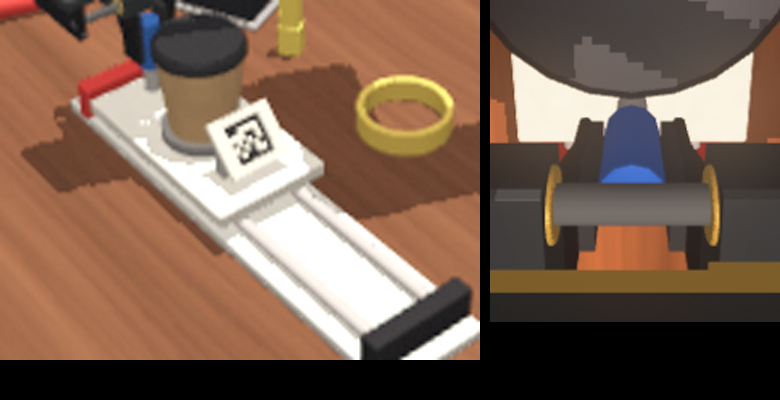

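The scene crop shows the shuttle nearly at the red stop with the post gripped; the wrist crop shows the post between the pads. I'll creep forward and watch the force.

Call:
{"api": "play_rows", "payload": {"gripper": [1,1,1,1,1], "delta_pos": [[-0.3,0,0],[-0.6,0,0],[-0.9,0,0],[-1.1,0,0],[-1.1,0,0]], "turn": [[0,0,0],[0,0,0],[0,0,0],[0,0,0],[0,0,0]]}}

```text
time: 7.3
position: [0.624, -0.1645, 0.0815]
tool_rot: [0.706, 0.708, -0.001, -0.001]
ft_force: [-2.8, 1.4, 3.7]
grip_width: 0.0213
grip_force: 20.0
```

Call:
{"api": "play_rows", "payload": {"gripper": [1,1,1,1], "delta_pos": [[-0.2,0,0],[-0.4,0,0],[-0.5,0,0],[-0.5,0,0]], "turn": [[0,0,0],[0,0,0],[0,0,0],[0,0,0]]}}

```text
time: 7.8
position: [0.624, -0.1665, 0.0815]
tool_rot: [0.707, 0.708, 0.001, -0.002]
ft_force: [-2.8, 9.2, 4.7]
grip_width: 0.0213
grip_force: 20.0
```

Contact: the arm lags its command by 4 mm with 9 N at 0.179 m of travel. One more small push, then release.

Call:
{"api": "play_rows", "payload": {"gripper": [1,1,1,-1,-1,-1,-1,-1,-1,-1,-1,-1], "delta_pos": [[-0.3,0,0],[-0.3,0,0],[0,0,0],[0,0,0],[0.2,0,0],[0.3,0,0],[0.3,0,0],[0.3,0,-3],[0.3,0,-8],[0.3,0,-14],[0.3,0,-18],[0.3,0,-18]], "turn": [[0,0,0],[0,0,0],[0,0,0],[0,0,0],[0,0,0],[0,0,0],[0,0,0],[0,0,0],[0,0,0],[0,0,0],[0,0,0],[0,0,0]]}}

```text
time: 9.3
position: [0.6271, -0.1677, 0.2663]
tool_rot: [0.706, 0.708, 0.002, 0.005]
ft_force: [0.6, 0.6, -0.2]
grip_width: 0.0864
grip_force: 0.0
```

```bash
python3 - <<'E'
from m import *
np.set_printoptions(precision=4,suppress=True)
c=cap('wrist','w4');S=cap('scene','scene4');T=cap('top','top4'); o=robot.get_obs(); print(o['position'],o['ft_force'],o['q'],o['time'])
Rt=Rot.from_quat(o['tool_rot']).as_matrix();print(Rt)
print('to hover (tool cm)',100*Rt.T@(np.array([.4393,-.2806,.27])-o['position']), np.degrees(np.arctan2(Rt[1,0],Rt[0,0])))
s=cv2.resize(S['color'][170:270,140:280],(490,350),interpolation=cv2.INTER_CUBIC)
W=np.zeros((384,760,3),np.uint8);W[:350,:490]=s;W[:384,496:760]=cv2.resize(c['color'][0:290,156:356],(264,384));cv2.imwrite('pics/mix4.png',W[...,::-1])
E
```

```text
[ 0.6238 -0.1662  0.2603] [-0.7444 -0.1737 -0.5273] [-0.4331  0.5202  1.3329 -0.0001  1.291  -0.4348] 9.45
[[-0.0017  1.     -0.0023]
 [ 1.      0.0018  0.001 ]
 [ 0.001  -0.0023 -1.    ]]
to hover (tool cm) [-11.411  -18.4681  -0.9428] 90.10022240903349
```

View pics/mix4.png

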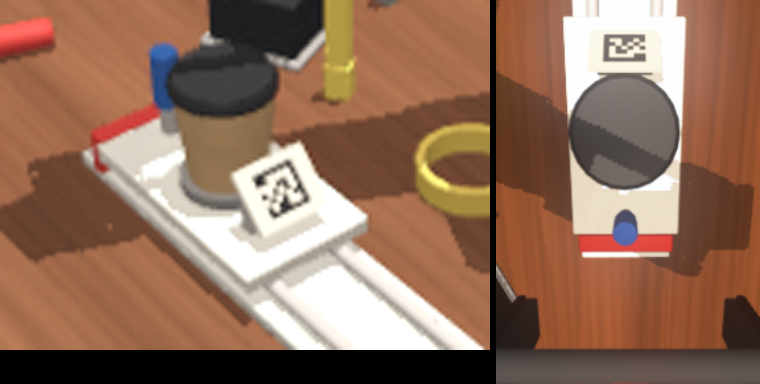

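The shuttle plate's edge now abuts the red stop, and the tag and post are clear. Now over to the reader.

Call:
{"api": "play_rows", "payload": {"gripper": [-1,-1,-1,-1,-1,-1,-1,-1,-1], "delta_pos": [[-1.5,-2.5,-0.9],[-3.2,-5.2,-0.9],[-5,-8,-0.9],[-7,-11,-0.9],[-9,-14.5,-0.9],[-11.4,-18.5,-0.9],[-11.4,-18.5,-0.9],[-11.4,-18.5,-0.9],[-11.4,-18.5,-0.9]], "turn": [[0,0,0.17],[0,0,0.34],[0,0,0.52],[0,0,0.7],[0,0,0.88],[0,0,1.05],[0,0,1.136],[0,0,1.136],[0,0,1.136]]}}

```text
time: 10.58
position: [0.4398, -0.2802, 0.2695]
tool_rot: [0.976, 0.218, -0.001, -0.001]
ft_force: [0.8, -0.9, -0.3]
grip_width: 0.0867
grip_force: 0.0
```

```bash
python3 - <<'E'
from m import *
np.set_printoptions(precision=4,suppress=True)
w=cap('wrist','w5');T=cap('top','top5'); o=robot.get_obs(); p=o['position'];Rt=Rot.from_quat(o['tool_rot']).as_matrix();print(p,np.degrees(np.arctan2(Rt[1,0],Rt[0,0])),o['q'])
im=cv2.cvtColor(w['color'],cv2.COLOR_RGB2GRAY);x,y=proj(w,[.4393,-.2806,.17]);print(x,y)
x,y=int(x),int(y);g=w['color'][y-25:y+26,x-30:x+31]
m=((g.min(2)>120)|((g[...,0]>200)&(g[...,1]>110))).astype(np.uint8)
n,l,st,ce=cv2.connectedComponentsWithStats(m);i=1+np.argmax(st[1:,4]);r=cv2.minAreaRect(cv2.findNonZero((l==i).astype(np.uint8)));print(r,st[i])
u,v=r[0][0]+x-30,r[0][1]+y-25;X=atz(w,u,v,.17);print('tail',X,'tool cm',100*Rt.T@(X-p))
big=cv2.resize(w['color'][y-75:y+50,x-70:x+71],(705,625)[:2],interpolation=cv2.INTER_CUBIC)[:600]
cv2.imwrite('pics/w5b.png',big[...,::-1])
# code / lid / post after slide
S,c=load('scene4'),load('w4')
for n,a,z in(('code',(253.7,36.3),.076),('lid',(253,99.7),.142),('post',(253.7,176),.118)): print(n,atz(c,*a,z))
print(tri((S,220.3,224.3),(c,253.7,36.3)))
E
```

```text
[ 0.4401 -0.2802  0.27  ] 25.12616170324701 [-0.7814  0.3317  1.63    0.      1.181   0.3509]
257.3119125316047 191.86366825210288
((30.5, 25.0), (26.0, 21.0), 90.0) [ 20  12  22  27 594]
tail [ 0.4402 -0.2804  0.17  ] tool cm [-0.0016  0.026   9.9958]
code [ 0.6238 -0.0192  0.076 ]
lid [ 0.6233 -0.0857  0.142 ]
post [ 0.6236 -0.1658  0.118 ]
(array([ 0.6239, -0.0189,  0.0741]), [array([ 0., -0.]), array([0., 0.])])
```

View pics/w5b.png

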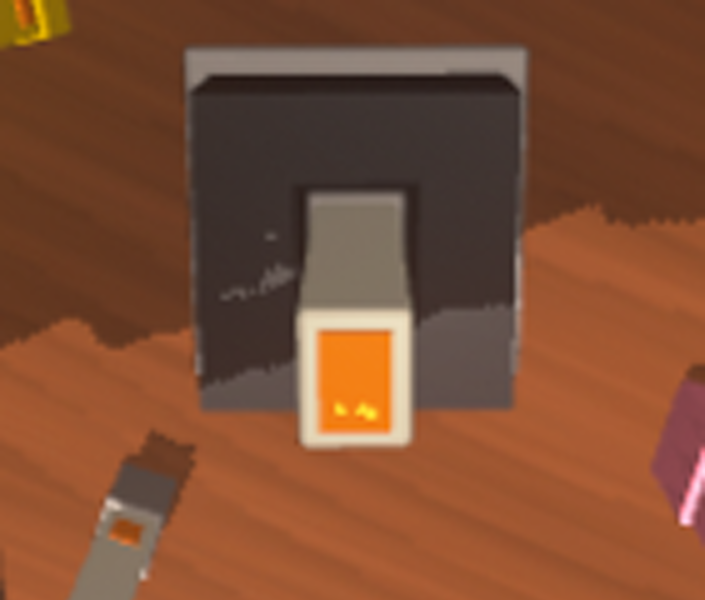

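The tail is square in view, its narrow side along the tool's closing axis, and within 0.3 mm of the tool axis. Descending to grasp.

Call:
{"api": "play_rows", "payload": {"gripper": [-1,-1,-1,-1,-1,-1,1,1,1,1,1,1], "delta_pos": [[0,0,4],[0,0,8],[0,0,12],[0,0,14.5],[0,0,15.5],[0,0,15.5],[0,0,15.5],[0,0,15.5],[0,0,15.5],[0,0,15.5],[0,0,15.5],[0,0,15.5]], "turn": [[0,0,0],[0,0,0],[0,0,0],[0,0,0],[0,0,0],[0,0,0],[0,0,0],[0,0,0],[0,0,0],[0,0,0],[0,0,0],[0,0,0]], "squeeze": 35}}

```text
time: 12.18
position: [0.4399, -0.2807, 0.1155]
tool_rot: [0.976, 0.217, -0.0, -0.0]
ft_force: [-0.1, 0.1, 0.5]
grip_width: 0.035
grip_force: 0.0
```

Call:
{"api": "play_rows", "payload": {"gripper": [1,1,1,1,1], "delta_pos": [[0,0,0],[0,0,0],[0,0,0],[0,0,0],[0,0,0]], "turn": [[0,0,0],[0,0,0],[0,0,0],[0,0,0],[0,0,0]]}}

```text
time: 12.8
position: [0.4398, -0.2806, 0.1154]
tool_rot: [0.976, 0.217, -0.0, -0.0]
ft_force: [-0.0, 0.0, -0.8]
grip_width: 0.0219
grip_force: 35.0
```

Call:
{"api": "play_rows", "payload": {"gripper": [1,1,1,1,1,1,1,1,1], "delta_pos": [[0,0,-1],[0,0,-3],[0,0,-6],[0,0,-10],[0,0,-14],[0,0,-18],[0,0,-22],[0,0,-23],[0,0,-23]], "turn": [[0,0,0],[0,0,0],[0,0,0],[0,0,0],[0,0,0],[0,0,0],[0,0,0],[0,0,0],[0,0,0]]}}

```text
time: 13.92
position: [0.4397, -0.2805, 0.3456]
tool_rot: [0.976, 0.217, 0.0, 0.0]
ft_force: [-0.1, -0.2, -1.4]
grip_width: 0.0218
grip_force: 35.0
```

```bash
python3 - <<'E'
from m import *
np.set_printoptions(precision=4,suppress=True)
o=robot.get_obs();p=o['position'];Rt=Rot.from_quat(o['tool_rot']).as_matrix();print(p,Rt,o['q'],o['ft_force'],o['grip_width'])
def rel(P,R): # tool cm / rotvec
    return 100*Rt.T@(np.array(P)-p), Rot.from_matrix(Rt.T@R).as_rotvec()
c45=np.sqrt(.5); a=.007
rx,ry,rz=np.array([np.cos(a),np.sin(a),0]),np.array([-np.sin(a),np.cos(a),0]),np.array([0,0,1.])
n=c45*(ry+rz); code=np.array([.6232,-.0190,.076])
down=np.c_[ry,rx,-rz]; fin=np.c_[c45*(ry-rz),rx,-n]
print(np.linalg.det(down),np.linalg.det(fin))
print('hover',rel([.62,.17,.36],down)); print('pre',rel(code+n*(.08+.1055+.06),fin)); print('final',rel(code+n*(.08+.1055),fin),code+n*.1855)
E
```

```text
[ 0.4397 -0.2805  0.3456] [[ 0.9061  0.4231  0.0003]
 [ 0.4231 -0.9061 -0.0002]
 [ 0.0002  0.0003 -1.    ]] [-0.7823  0.2569  1.5201  0.      1.3643  0.3516] [-0.0717 -0.162  -1.4174] 0.021772909794040573
1.0000000000000002 1.0000000000000002
hover (array([ 35.3979, -33.1857,  -1.4463]), array([ 0.0004,  0.0001, -1.141 ]))
pre (array([ 34.9241, -31.7092,   9.5947]), array([-0.4466, -0.6966, -1.0793]))
final (array([ 33.1555, -27.854 ,  13.8384]), array([-0.4466, -0.6966, -1.0793])) [0.6223 0.1122 0.2072]
```

Call:
{"api": "play_rows", "payload": {"gripper": [1,1,1,1,1,1,1,1,1,1,1,1], "delta_pos": [[2,-2,-0.5],[5.5,-5,-1],[9,-8.5,-1.4],[13,-12,-1.4],[17,-16,-1.4],[21,-20,-1.4],[25,-24,-1.4],[29,-27.5,-1.4],[33,-31,-1.4],[35.4,-33.2,-1.4],[35.4,-33.2,-1.4],[35.4,-33.2,-1.4]], "turn": [[0,0,-0.08],[0,0,-0.2],[0,0,-0.33],[0,0,-0.46],[0,0,-0.59],[0,0,-0.72],[0,0,-0.85],[0,0,-0.98],[0,0,-1.08],[0,0,-1.14],[0,0,-1.14],[0,0,-1.14]]}}

```text
time: 15.42
position: [0.6192, 0.1693, 0.3574]
tool_rot: [0.705, 0.709, -0.002, -0.001]
ft_force: [0.1, 0.6, -1.1]
grip_width: 0.0215
grip_force: 35.0
```

```bash
cat > rel.py <<'E'
from m import *
np.set_printoptions(precision=4,suppress=True)
o=robot.get_obs();p=o['position'];Rt=Rot.from_quat(o['tool_rot']).as_matrix();print(p,o['q'],o['ft_force'],o['grip_width'],o['time'])
def rel(P,R): return 100*Rt.T@(np.array(P)-p), Rot.from_matrix(Rt.T@R).as_rotvec()
c45=np.sqrt(.5); a=.007
rx,ry,rz=np.array([np.cos(a),np.sin(a),0]),np.array([-np.sin(a),np.cos(a),0]),np.array([0,0,1.])
n=c45*(ry+rz); code=np.array([.6232,-.0190,.076]); fin=np.c_[c45*(ry-rz),rx,-n]
if __name__=='__main__':
    print(Rt);print('pre',rel(code+n*(.08+.1055+.05),fin)); print('final',rel(code+n*.1855,fin))
E
python3 rel.py
```

```text
[0.6192 0.1693 0.3574] [ 0.0935  0.442   1.2031 -0.0007  1.5009  0.0879] [ 0.1366  0.6135 -1.0865] 0.02153188370859746 15.425
[[-0.0056  1.     -0.0043]
 [ 1.      0.0056 -0.0011]
 [-0.0011 -0.0043 -1.    ]]
pre (array([-2.1707,  0.3196, 11.4861]), array([-0.0046, -0.7843,  0.0004]))
final (array([-5.7025,  0.3397, 15.0254]), array([-0.0046, -0.7843,  0.0004]))
```

Call:
{"api": "play_rows", "payload": {"gripper": [1,1,1,1,1,1,1,1,1,1,1], "delta_pos": [[0,0,0],[0,0.1,0.5],[-0.2,0.1,1.5],[-0.5,0.2,3],[-0.9,0.2,4.5],[-1.3,0.2,6.5],[-1.7,0.3,8.5],[-2,0.3,10.5],[-2.2,0.3,11.5],[-2.2,0.3,11.5],[-2.2,0.3,11.5]], "turn": [[0,-0.08,0],[0,-0.2,0],[0,-0.33,0],[0,-0.46,0],[0,-0.6,0],[0,-0.72,0],[-0.005,-0.785,0],[-0.005,-0.785,0],[-0.005,-0.785,0],[-0.005,-0.785,0],[-0.005,-0.785,0]]}}

```text
time: 16.8
position: [0.6241, 0.1475, 0.2461]
tool_rot: [0.652, 0.655, -0.267, 0.273]
ft_force: [0.7, 0.4, -1.5]
grip_width: 0.0219
grip_force: 35.0
```

```bash
python3 rel.py; python3 - <<'E'
from h import *
w=cap('wrist','w6');S=cap('scene','scene6');cap('top','top6')
W=np.zeros((384,800,3),np.uint8);W[:,:400]=cv2.resize(w['color'],(400,300)+())[:384] if 0 else 0
W[:300,:400]=cv2.resize(w['color'],(400,300));W[:384,404:796]=cv2.resize(S['color'][100:270,130:304],(392,384),interpolation=cv2.INTER_CUBIC)
cv2.imwrite('pics/mix6.png',W[...,::-1])
E
```

```text
[0.6241 0.1475 0.2461] [ 0.3743  0.725   1.2281 -0.7224  1.5375  0.5282] [ 0.6932  0.3833 -1.5252] 0.02185378199816882 16.8
[[ 0.0001  0.9999  0.01  ]
 [ 0.7081  0.007  -0.7061]
 [-0.7061  0.0072 -0.7081]]
pre (array([ 0.2502, -0.2051,  0.2466]), array([ 0.0051, -0.0014, -0.0051]))
final (array([ 0.2431, -0.2304,  5.2465]), array([ 0.0051, -0.0014, -0.0051]))
```

View pics/mix6.png

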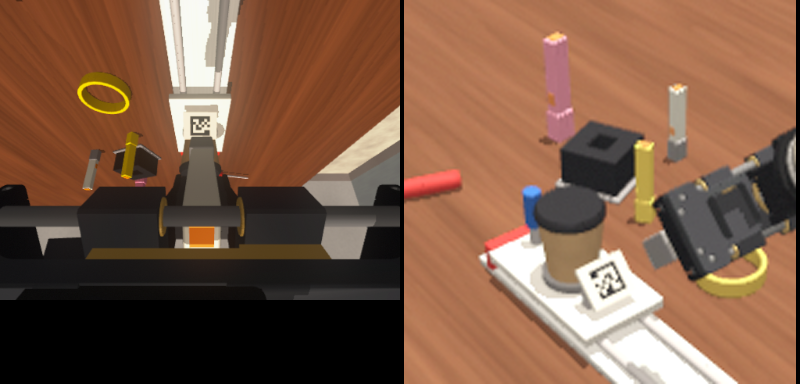

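The wrist view shows the reader's end below the tag, with the code at about (256,160) in full-size pixels. The scene crop shows the reader held at 45° facing the tag, with the post, dock and look-alikes standing as before. Now I'll refine the code's position and the reader's pose in the hand.

```bash
cat > f.py <<'E'
from rel import *
def code_c(f,u,v,r=22):
    c=load(f);x,y=int(u),int(v);g=cv2.cvtColor(c['color'],cv2.COLOR_RGB2GRAY)[y-r:y+r+1,x-r:x+r+1]
    g=cv2.resize(g,None,fx=4,fy=4,interpolation=cv2.INTER_CUBIC);m=(g<110).astype(np.uint8)
    m=cv2.morphologyEx(m,cv2.MORPH_CLOSE,np.ones((13,13)));k,l,s,ce=cv2.connectedComponentsWithStats(m)
    i=1+np.argmin([np.hypot(*(ce[j]-4*r)) if s[j,4]>250 else 1e9 for j in range(1,k)]); q=cv2.minAreaRect(cv2.findNonZero((l==i).astype(np.uint8)))
    h=cv2.convexHull(cv2.findNonZero((l==i).astype(np.uint8)));ap=cv2.approxPolyN(h,4).reshape(-1,2).astype(float)
    M=cv2.getPerspectiveTransform(np.float32([[0,0],[1,0],[1,1],[0,1]]),np.float32(ap));ctr=cv2.perspectiveTransform(np.float32([[[.5,.5]]]),M)[0,0]
    f_=lambda z:(z+.5)/4-.5+np.array([x-r,y-r]); return c,f_(ctr),f_(ap),s[i,:4]/4
E
python3 - <<'E'
from f import *
V={}
for f,u,v in(('w4',253.7,36.3),('w6',256,161),('scene6',220.3,224.3),('scene4',220.3,224.3)):
    c,ctr,ap,s=code_c(f,u,v,14 if f[0]!='w6' else 18);V[f]=(c,*ctr);print(f,ctr,s,ap.round(1).tolist())
for k in(('w4','scene4'),('w6','scene6'),('w4','w6'),('w4','w6','scene6')): print(k,tri(*[V[i] for i in k]))
# window position expected vs image in scene6
S=load('scene6');W=p+.1055*Rt[:,2];print('window expected px',proj(S,W),[proj(S,W+sx*.016*Rt[:,0]+sy*.013*Rt[:,1]).round(1).tolist() for sx,sy in((1,1),(1,-1),(-1,-1),(-1,1))])
w=load('w6');print('window in w6',proj(w,W),'tail',proj(w,p-.0545*Rt[:,2]))
# rail yaw: white plate/rail left/right edges in w6
g=cv2.cvtColor(w['color'],cv2.COLOR_RGB2HSV);wh=(g[...,1]<60)&(g[...,2]>190)
for z,rows in((.015,range(15,100)),(.042,range(128,180))):
    for side in(0,1):
        pts=[]
        for r in rows:
            q=np.where(wh[r,195:315])[0]+195
            if len(q)>30: pts.append((r,q.min() if side==0 else q.max()))
        pts=np.array(pts)
        if len(pts)<20: print('few');continue
        ft=np.polyfit(pts[:,0],pts[:,1],1);res=np.std(np.polyval(ft,pts[:,0])-pts[:,1])
        A,B=[atz(w,np.polyval(ft,r),r,z) for r in(pts[0,0],pts[-1,0])];d=A-B if A[1]>B[1] else B-A
        print(z,side,res,'yaw',np.degrees(np.arctan2(-d[0],d[1])),A,B)
cv2.imwrite('pics/z6.png',np.hstack([cv2.resize(w['color'][110:260,180:330],(400,400),interpolation=cv2.INTER_CUBIC),cv2.resize(S['color'][190:250,195:255],(400,400),interpolation=cv2.INTER_CUBIC)])[...,::-1])
E
```

```text
[0.6238 0.1479 0.2458] [ 0.375   0.7253  1.2283 -0.7223  1.5375  0.5283] [ 0.819  -0.2202 -0.8775] 0.021847577834763095 16.95
w4 [259.6741  42.1295] [ 0.   13.25 29.   10.25] [[267.4, 44.9], [238.6, 44.9], [238.6, 34.6], [267.4, 41.1]]
w6 [256.4011 161.5317] [ 2.    2.25 27.   26.75] [[244.1, 175.4], [243.6, 148.9], [267.6, 148.9], [270.4, 175.4]]
scene6 [214.425 213.425] [8.   3.75 1.25 0.5 ] [[214.6, 213.6], [213.6, 213.6], [214.4, 213.4], [214.6, 213.4]]
scene4 [220.7093 218.5604] [13.5   6.25  8.5  11.5 ] [[219.1, 222.1], [219.4, 216.9], [222.1, 215.4], [228.9, 228.9]]
('w4', 'scene4') (array([ 0.6253, -0.0242,  0.089 ]), [array([-4.6, -3.2]), array([-2.3,  0.3])])
('w6', 'scene6') (array([ 0.62  , -0.0473,  0.0727]), [array([-2.7,  8.7]), array([0.5, 5.3])])
('w4', 'w6') (array([ 0.6272, -0.0244,  0.0726]), [array([-2.9, -0. ]), array([2.2, 0. ])])
('w4', 'w6', 'scene6') (array([ 0.6268, -0.0292,  0.0863]), [array([-3.2,  2.4]), array([ 2. , 10.1]), array([2.4, 5.6])])
window expected px [242.7331 211.3326] [[241.4, 219.8], [250.2, 215.4], [244.0, 202.9], [235.1, 207.2]]
window in w6 [257.9531 189.8806] tail [257.8044 296.4107]
0.015 0 0.2868814748005732 yaw 0.2556912071117536 [0.5741 0.1481 0.015 ] [0.5746 0.0379 0.015 ]
0.015 1 0.6496959780030647 yaw 0.9445942743464578 [0.6698 0.1483 0.015 ] [0.6716 0.0379 0.015 ]
0.042 0 0.28565041302855826 yaw 0.27046832391673153 [0.5692 0.0117 0.042 ] [ 0.5699 -0.1179  0.042 ]
0.042 1 0.3296940995524692 yaw -0.04762615662676976 [0.6764 0.0116 0.042 ] [ 0.6763 -0.1184  0.042 ]
```

View pics/z6.png

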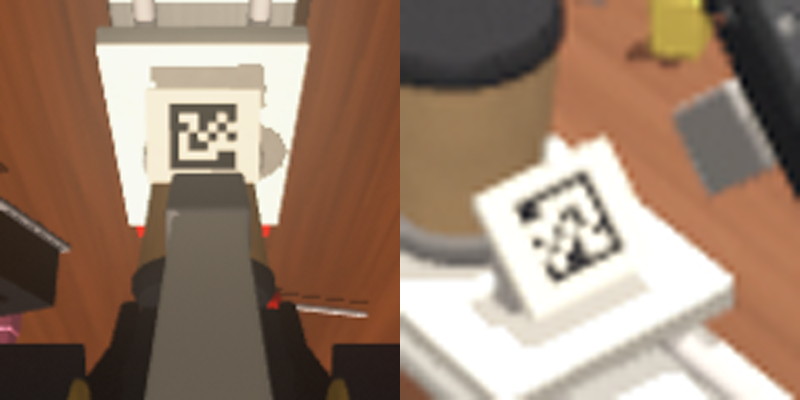

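```bash
python3 - <<'E'
from f import *
a4,a6,s6=load('w4'),load('w6'),load('scene6')
P=[(a4,253.7,36.3),(a6,255.9,160.8),(s6,220.5,223.9)]
for i in((0,1),(0,2),(1,2),(0,1,2)): print(i,tri(*[P[j] for j in i]))
print([atz(*q,.076) for q in P])
W=p+.1055*Rt[:,2];print('edge +x in w6',proj(a6,W+.016*Rt[:,0]))
a=.004;ry=np.array([-a,1,0]);rx=np.array([1,a,0]);n=c45*(ry+rz);fin=np.c_[c45*(ry-rz),rx,-n]
print('final',rel(np.array([.6232,-.0190,.0755])+n*.1855,fin))
E
```

```text
[0.6238 0.1479 0.2458] [ 0.375   0.7253  1.2283 -0.7223  1.5375  0.5283] [ 0.819  -0.2202 -0.8775] 0.021847577834763095 16.95
(0, 1) (array([ 0.6236, -0.019 ,  0.0749]), [array([-0.2,  0. ]), array([ 0.2, -0. ])])
(0, 2) (array([ 0.6236, -0.0189,  0.0752]), [array([-0.2, -0.2]), array([-0.1,  0. ])])
(1, 2) (array([ 0.6233, -0.0188,  0.0751]), [array([-0.,  0.]), array([0., 0.])])
(0, 1, 2) (array([ 0.6235, -0.0189,  0.075 ]), [array([-0.3, -0.1]), array([0.1, 0.1]), array([-0.1,  0.1])])
[array([ 0.6238, -0.0192,  0.076 ]), array([ 0.6233, -0.0174,  0.076 ]), array([ 0.6239, -0.018 ,  0.076 ])]
edge +x in w6 [257.9422 173.689 ]
final (array([ 0.2297, -0.1693,  5.296 ]), array([ 0.0074, -0.0014, -0.0022]))
```

Call:
{"api": "play_rows", "payload": {"gripper": [1,1,1,1,1,1], "delta_pos": [[0.2,-0.1,1],[0.2,-0.1,2.5],[0.2,-0.15,4],[0.2,-0.15,5.3],[0.2,-0.15,5.3],[0.2,-0.15,5.3]], "turn": [[0.007,0,0],[0.007,0,0],[0.007,0,0],[0.007,0,0],[0.007,0,0],[0.007,0,0]]}}

```text
time: 17.7
position: [0.6226, 0.1118, 0.2058]
tool_rot: [0.652, 0.654, -0.27, 0.271]
ft_force: [0.7, -0.8, -1.3]
grip_width: 0.0217
grip_force: 35.0
```

```bash
python3 - <<'E'
from f import *
a=.004;ry=np.array([-a,1,0]);rx=np.array([1,a,0]);n=c45*(ry+rz);fin=np.c_[c45*(ry-rz),rx,-n]
C=np.array([.6235,-.0189,.0755]);print('left',rel(C+n*.1855,fin))
w=cap('wrist','w7');S=cap('scene','scene7');T=cap('top','top7')
W=p+.1055*Rt[:,2]
for nm,c in(('w7',w),('scene7',S)): print(nm,'code',proj(c,C),'corners',[proj(c,W+sx*.016*Rt[:,0]+sy*.013*Rt[:,1]).round(1).tolist() for sx,sy in((1,1),(1,-1),(-1,-1),(-1,1))])
cv2.imwrite('pics/z7.png',np.hstack([cv2.resize(w['color'][110:260,180:330],(400,400),interpolation=cv2.INTER_CUBIC),cv2.resize(S['color'][180:250,190:260],(400,400),interpolation=cv2.INTER_CUBIC)])[...,::-1])
E
```

```text
[0.6226 0.1118 0.2058] [ 0.3264  0.7489  1.3051 -0.742   1.4407  0.561 ] [ 0.7191 -0.8493 -1.3316] 0.021713327896765028 17.7
left (array([-0.0309,  0.0416, -0.0958]), array([-0.0008, -0.0005, -0.0009]))
w7 code [258.5726 171.983 ] corners [[271.9, 174.2], [244.4, 174.2], [244.9, 206.0], [271.4, 206.0]]
scene7 code [220.4187 223.8192] corners [[232.7, 225.3], [241.3, 221.0], [235.3, 209.0], [226.6, 213.2]]
```

View pics/z7.png

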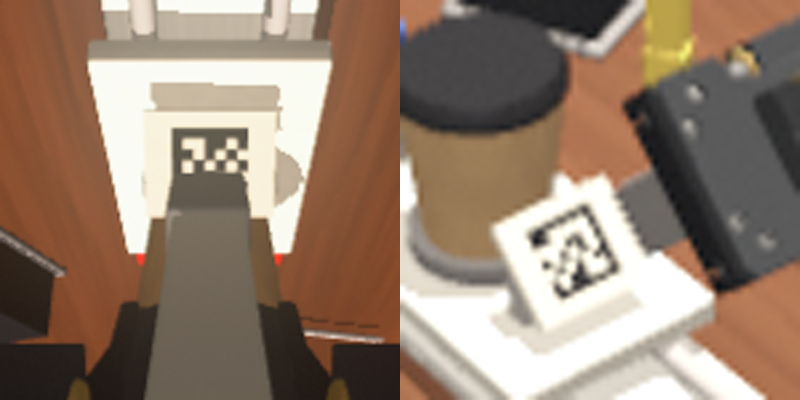

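The code (centre column about 209) lies square and centred behind the head's end (about 208), 1 mm short of the aim distance. I'll make a tiny correction, settle and hand in.

Call:
{"api": "play_rows", "payload": {"gripper": [1,1,1,1], "delta_pos": [[0,0,-0.1],[0,0,-0.1],[0,0,-0.1],[0,0,-0.1]], "turn": [[0,0,0],[0,0,0],[0,0,0],[0,0,0]]}}

```text
time: 18.35
position: [0.6223, 0.1126, 0.2064]
tool_rot: [0.652, 0.654, -0.27, 0.271]
ft_force: [-0.4, 0.2, -0.8]
grip_width: 0.022
grip_force: 35.0
```

```bash
python3 -c "
from rig import robot
o=robot.get_obs();print(o['position'],o['tool_rot'],o['joint_velocities'],o['grip_force']);print(robot.hand_in())"
```

```text
[0.62229884 0.11255469 0.20635172] [ 0.65230502  0.65436481 -0.27021667  0.27071722] [ 0.00148653  0.00069117  0.00084741  0.00044706  0.00092995 -0.00111887] 34.985349057242274
the job is handed in; nothing more can be done
None
```

I handed the job in at about 18.4 s: the shuttle is against the red stop, and the reader is held raised and square to the code, aimed at its middle from about 8 cm by my measurements; the hand-in returned no verdict.

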